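# Book three parts out at the pick bins

### The arm

A 6-joint arm with a two-finger parallel gripper is mounted at the origin on the work surface. World frame = base frame: x ahead of the robot, y to its left, z up, the work surface at z = 0. Lengths are in mm, angles in rad, forces in N, time in s.
With the tool pointing down it reaches from about 275 to 1000 mm from the base axis. Payload 8.4 kg.
Tool frame: the origin (TCP) lies on the centre line of the jaws, within the pads' length; the fingertips stand r.tip_reach ahead of it and the grasp point (between the pads) lies 3 mm ahead of it (r.tip_reach is the distance from the TCP to the fingertips, in mm); z points along the fingers, y is the direction in which the jaws open and shut (so a half turn about z gives the same grasp; the last joint's range is limited). The gripper opens to 85 mm and grips with 20 to 120 N. Pads are 22 mm wide; open, the fingers measure 114 mm over their backs; the gripper's body (76 mm by 85 mm) begins 54 mm behind the grasp point. The pads swing forward as they close: fully open they stand 13 mm farther back than shut.
Start: joints at [-1.302, 0.353, 1.633, -0, 1.155, -0.002], TCP at [167.187, -602.226, 253.281] pointing down, gripper open.
Joint ranges: [-2.63, 2.63], [-0.92, 2.1], [0.06, 2.66], [-1.3, 4.44], [0, 2.69], [-3.02, 3.02]. Speed limits (rad/s): [2.22, 2.22, 2.79, 3.14, 3.14, 3.14].

### API

Orientations are given as [roll, pitch, yaw] about the fixed x, y, z axes, in that order (R = Rz(yaw) Ry(pitch) Rx(roll)).
In Python, from rig import sense, optics, r, nets gives the robot as it stands. The module is installed in compiled form; this text tells all that it offers.
- The arm moves only by the tool carry_out, never from a script. Its argument "increments" is a list that holds one entry, the list of rows, each a list of 6 numbers: the shift along the tool's x, y, z normalised to -1 to 1, where 1 is 40 cm, then the turn, a rotation vector about the tool's x, y, z normalised to -1 to 1, where 1 is 60 degrees. A call has 1 to 5 rows; each row is the pose to reach, as a shift and turn from the pose commanded when the call began, along the tool's axes at that moment; what a row does not reach only later rows make up. A row lasts 1/12 s, in which the tool goes at most 41.7 mm and 7.16 degrees, less where a joint would pass 70% of its speed; a pose out of reach is approached as far as the arm can. A call with a number of a shift or a turn outside -1 to 1 is refused whole. A call with a gripper value outside its range is refused whole. "hand" is the closure, from 0 (fully open) to 1 (shut), set as the call begins (left out, the last holds). The fingers move at their own pace and stop on an object; "squeeze" is the grip in N (left out, the last holds). Time passes only in rows, so rows that repeat a pose let the fingers close. It gives the time, the measured TCP pose, the force and the opening at its end, in the units of the state.
- sense(): the state, without advancing time (a new reading comes with each control period).
- optics.grab_frame(name): name is "scene" or "top"; returns a dict with "img" (420x560x3 uint8, red, green, blue), "range_z" (420x560 float32, mm along the optical axis (not along the pixel's ray), 0 where there is no reading), "fov_y" (degrees; the focal length in pixels is half the picture's height over the tangent of half this angle, whatever the lens; pixels are square), "cx", "cy" (the principal point, pixels), "R" (3x3) and "t" (3): a world point X has camera coordinates R X + t. Camera axes: x right, y down, z forward; pixel columns grow to the right and rows downward; lengths in mm; the calibration is good to about 2 mm. A picture is of the moment at which its call begins.
- r.sign_off(): hands the job in, once; it reports no verdict.
Trained networks look in the newest picture that a camera, given by its name, has taken for a name from the list of things; names that differ only in an ending like _2 or _b are one class to them, and where a whole thing is asked for, a point or a joint stands for the part that bears it (a point fixed in the world has none). Each returns a list of dicts, best first, with "confidence" (0 to 1); they miss things now and then, are a little off and sometimes report something else, mostly with a low value. They report only what shows in the picture. A call takes as long as a camera call. They do not tell look-alikes from the thing itself.
- nets.trace(target, camera): "mask" (420x560 bool, what is visible of it).
- nets.tip_of(target, camera): "point" ([x, y, z] in mm, in world coordinates, good to about 4 mm: a listed point, or the origin of a listed thing).
The state is a dict: "clock": time; "qpos": joint angles; "qvel": joint speeds; "joint_efforts": joint torques, N m; "eef_pos": TCP position; "tcp_rot": TCP orientation; "contact_force": force on the tool from outside, world axes, zero at the start; "wrist_torque": the same for the moment, N m; "opening": opening from 0.0 (shut) to 1.0 (fully open).
Only numpy, scipy, OpenCV 4.12 (cv2) and the standard library are available. Lean on these libraries where they do the work, as an engineer would, in place of code of your own. Each camera call takes 0.05 s, during which the arm holds its last target.

### The job

Book a service kit out of stock: with your fingertips lightly press the white square key in front of the bin holding the oil filter, then the key of the bin holding the two bearing rings, then the key of the bin holding the two brake pads, in that order, each down to its stop, where it stays. Leave the key of the empty bin up. Take nothing out of the bins, leave everything else on the bench where it stands, and move clear at the end.

Things in the scene. Friction and masses are not known exactly. Their poses are not given: they have to be found in the camera images.
- filter_bin: Bin holding the single oil filter; fixed to the bench. Grey open bin 120 (x) by 100 mm, walls 4 thick, 55 high, floor 4; before it a grey key housing 56 by 60, 22 high, with a square white key. Origin on the bench; x points from key to bin, z up; bin spans x -30..90 mm, housing -86..-30, key centre x -58, y 0. The four bins differ only in contents; left-to-right order varies.
- filter_key_top (a point): Centre of the top face of that bin's white square key, 42 by 42 mm; 47 mm above the bench when up; 37 mm once pressed home and let go. The cap is cushioned by a spring of 1.2 N/mm with 12 mm of travel, so under the finger it sits 2 mm lower while the key slides and more when pressed on at the stop. Moves with the cap. z up.
- filter_key (a joint): How far that key is latched straight down, without its cap's springing: 0 = up (start), 0.010 m = fully down, at its stop. It slides under about 2.5 N and stays where it is left; at the stop the force rises: 6 N is felt with the cap about 15 mm below its start, 14 N at 22 mm, where it turns hard.
- bearing_bin: Bin holding the two bearing rings; fixed to the bench. Grey open bin 120 (x) by 100 mm, walls 4 thick, 55 high, floor 4; before it a grey key housing 56 by 60, 22 high, with a square white key. Origin on the bench; x points from key to bin, z up; bin spans x -30..90 mm, housing -86..-30, key centre x -58, y 0. The four bins differ only in contents; left-to-right order varies.
- bearing_key_top (a point): Centre of the top face of that bin's white square key, 42 by 42 mm; 47 mm above the bench when up; 37 mm once pressed home and let go. The cap is cushioned by a spring of 1.2 N/mm with 12 mm of travel, so under the finger it sits 2 mm lower while the key slides and more when pressed on at the stop. Moves with the cap. z up.
- bearing_key (a joint): How far that key is latched straight down, without its cap's springing: 0 = up (start), 0.010 m = fully down, at its stop. It slides under about 2.5 N and stays where it is left; at the stop the force rises: 6 N is felt with the cap about 15 mm below its start, 14 N at 22 mm, where it turns hard.
- pad_bin: Bin holding the two brake pads; fixed to the bench. Grey open bin 120 (x) by 100 mm, walls 4 thick, 55 high, floor 4; before it a grey key housing 56 by 60, 22 high, with a square white key. Origin on the bench; x points from key to bin, z up; bin spans x -30..90 mm, housing -86..-30, key centre x -58, y 0. The four bins differ only in contents; left-to-right order varies.
- pad_key_top (a point): Centre of the top face of that bin's white square key, 42 by 42 mm; 47 mm above the bench when up; 37 mm once pressed home and let go. The cap is cushioned by a spring of 1.2 N/mm with 12 mm of travel, so under the finger it sits 2 mm lower while the key slides and more when pressed on at the stop. Moves with the cap. z up.
- pad_key (a joint): How far that key is latched straight down, without its cap's springing: 0 = up (start), 0.010 m = fully down, at its stop. It slides under about 2.5 N and stays where it is left; at the stop the force rises: 6 N is felt with the cap about 15 mm below its start, 14 N at 22 mm, where it turns hard.
- empty_bin: Bin that is empty (its key must stay up); fixed to the bench. Grey open bin 120 (x) by 100 mm, walls 4 thick, 55 high, floor 4; before it a grey key housing 56 by 60, 22 high, with a square white key. Origin on the bench; x points from key to bin, z up; bin spans x -30..90 mm, housing -86..-30, key centre x -58, y 0. The four bins differ only in contents; left-to-right order varies.
- empty_key_top (a point): Centre of the top face of that bin's white square key, 42 by 42 mm; 47 mm above the bench when up; 37 mm once pressed home and let go. The cap is cushioned by a spring of 1.2 N/mm with 12 mm of travel, so under the finger it sits 2 mm lower while the key slides and more when pressed on at the stop. Moves with the cap. z up.
- empty_key (a joint): How far that key is latched straight down, without its cap's springing: 0 = up (start), 0.010 m = fully down, at its stop. It slides under about 2.5 N and stays where it is left; at the stop the force rises: 6 N is felt with the cap about 15 mm below its start, 14 N at 22 mm, where it turns hard.
- oil_filter: Loose white oil filter, upright cylinder 72 mm across, 74 mm high with a dark band, in its bin (top 78 mm above the bench). Origin: centre of its underside.
- bearing0: Loose steel bearing ring lying flat in its bin, 50 mm outside, 26 mm bore, 16 mm high. Origin: centre of its underside.
- brake_pad0: Loose brake pad lying flat in its bin, 94 by 44 by 16 mm. Origin: centre of its underside.
- bearing1: Loose steel bearing ring lying flat in its bin, 50 mm outside, 26 mm bore, 16 mm high. Origin: centre of its underside.
- brake_pad1: Loose brake pad lying flat in its bin, 94 by 44 by 16 mm. Origin: centre of its underside.
- relay: Bystander, loose: black relay block 26 by 26 by 30 mm, standing beside the filter bin's key. Origin: centre of its underside.
- wheel_nut: Bystander, loose: steel wheel nut 26 mm across, 28 mm high, standing beside the bearing bin's key. Origin: centre of its underside.
- plug_cap: Bystander, loose: black rubber plug cap 24 mm across, 36 mm high, standing beside the pad bin's key. Origin: centre of its underside.
- idler_roller: Bystander, loose: steel idler roller 32 mm across, 26 mm high, standing beside the empty bin's key. Origin: centre of its underside.
Things that resemble listed ones, but are neither listed nor needed, are in the scene too. What is shaped like the filter_bin but yellow is not meant.

How it is judged (in metres and radians):
On the way, in this order (a step that is already met when the one before it is completed fails the run):
1. the filter bin's key is pressed down (value of joint filter_key above 0.007 m), for 0.1 s.
2. the bearing bin's key is pressed down (value of joint bearing_key above 0.007 m), for 0.1 s.
3. the pad bin's key is pressed down (value of joint pad_key above 0.007 m), for 0.1 s.
At the end, for the whole second after the job is handed in: The keys of the filter, bearing and pad bins are each down by more than 7 of their 10 mm, the empty bin's key is up (within 4 mm), the stock is in its bins (within 30 mm of where it was) and the other loose things are within 20 mm of where they stood (value of joint each of filter_key, bearing_key, pad_key above 0.007 m and value of joint empty_key below 0.004 m and distance of each of oil_filter, bearing0, bearing1, brake_pad0, brake_pad1 from where it was at the start of the episode below 0.03 m and distance of each of relay, wheel_nut, plug_cap, idler_roller from where it was at the start of the episode below 0.02 m); the robot touches nothing.
It fails at once if a key was pressed out of order (the order is filter, bearings, pads) ((value of joint bearing_key above 0.004 m and value of joint filter_key below 0.006 m) or (value of joint pad_key above 0.004 m and value of joint bearing_key below 0.006 m)).
It fails at once if the empty bin's key was pressed (value of joint empty_key above 0.004 m).
It fails at once if a key or bin was pressed or struck hard (over 20 N) (contact force between any of the fingers, the arm and filter_bin above 20 N or contact force between any of the fingers, the arm and bearing_bin above 20 N or contact force between any of the fingers, the arm and pad_bin above 20 N or contact force between any of the fingers, the arm and empty_bin above 20 N).
It fails at once if stock was lifted or shifted in its bin (distance of any of oil_filter, bearing0, bearing1, brake_pad0, brake_pad1 from where it was at the start of the episode above 0.03 m).
It fails at once if something else on the bench was lifted, tipped or shifted by more than 20 mm (distance of any of relay, wheel_nut, plug_cap, idler_roller from where it was at the start of the episode above 0.02 m or angle between any of relay, wheel_nut, plug_cap, idler_roller's own z axis and vertical above 0.5 rad).
It also fails if it takes over 51 s, if anything falls off the work surface, if the arm or the gripper's body presses on something with over 40 N, if the wrist force passes 120 N, or if a joint passes its speed limit or range.

## Working session

There is one attempt and no reset: what is moved stays moved. The work goes in short steps, Python scripts to look and compute and a tool call to move; the robot and the scene stay as the last step left them, time stands still between calls to the robot, and variables do not carry over. Pictures are saved under pics/ and viewed, and the job is handed in when it is done.

Besides the shell and the picture viewer there is one more tool, called after "Request:" in YAML: its name, and indented under it one key for each argument. carry_out: Moves the arm, as the interface text tells. Its arguments: {"type":"object","properties":{"increments":{"type":"array","items":{"type":"array","items":{"type":"array","items":{"type":"number","minimum":-1,"maximum":1}}}},"hand":{"type":"number"},"squeeze":{"type":"number"}},"required":["increments"]}

```bash
mkdir -p pics; python3 - <<'E'
from rig import sense, optics, r, nets
import cv2,numpy as np
s=sense(); print({k:np.round(v,3) for k,v in s.items()}, r.tip_reach)
for n in ("scene","top"):
    f=optics.grab_frame(n); cv2.imwrite(f"pics/{n}0.png",f["img"][:,:,::-1]); np.savez(f"{n}0.npz",**f)
    for t in ("filter_key_top","bearing_key_top","pad_key_top","empty_key_top","filter_bin","bearing_bin","pad_bin","empty_bin","oil_filter","bearing0","brake_pad0","relay","wheel_nut","plug_cap","idler_roller"):
        print(n,t,[(np.round(d["point"]).tolist(),round(d["confidence"],2)) for d in nets.tip_of(t,n)])
print(sense()["clock"])
E
```

```text
{'clock': np.float64(0.0), 'qpos': array([-1.302,  0.354,  1.634, -0.   ,  1.155, -0.002]), 'qvel': array([ 0.001, -0.002, -0.   ,  0.   ,  0.   , -0.   ]), 'joint_efforts': array([ 1.0000e-03, -6.0525e+01, -3.4206e+01, -0.0000e+00,  9.0000e-03,
        0.0000e+00]), 'eef_pos': array([ 167.085, -601.779,  252.563]), 'tcp_rot': array([-3.14 ,  0.   ,  0.271]), 'contact_force': array([-1.404, -0.228, -0.679]), 'wrist_torque': array([-0.014,  0.004, -0.016]), 'opening': np.float64(0.997)} 22.0
scene filter_key_top [([246.0, -163.0, 51.0], 0.84), ([468.0, 330.0, 43.0], 0.57)]
scene bearing_key_top [([489.0, 108.0, 45.0], 0.55), ([566.0, -338.0, -0.0], 0.52), ([474.0, -91.0, 47.0], 0.44), ([480.0, -33.0, 1.0], 0.34)]
scene pad_key_top [([474.0, -88.0, 46.0], 0.67)]
scene empty_key_top [([510.0, -326.0, 45.0], 0.93)]
scene filter_bin [([523.0, 321.0, 2.0], 0.77), ([302.0, -155.0, -3.0], 0.56)]
scene bearing_bin [([546.0, 111.0, 0.0], 0.68)]
scene pad_bin [([532.0, -102.0, -6.0], 0.65)]
scene empty_bin [([564.0, -340.0, 2.0], 0.89)]
scene oil_filter [([563.0, 317.0, 3.0], 0.88)]
scene beari
[... 672 characters left out ...]
.0, -320.0, 49.0], 0.62), ([525.0, 319.0, 5.0], 0.52)]
top filter_bin [([301.0, -156.0, -4.0], 0.83), ([526.0, 324.0, 6.0], 0.73)]
top bearing_bin [([545.0, 113.0, 2.0], 0.62)]
top pad_bin [([532.0, -101.0, 1.0], 0.95)]
top empty_bin [([561.0, -340.0, -0.0], 0.63)]
top oil_filter [([560.0, 318.0, 7.0], 0.85), ([499.0, 161.0, 2.0], 0.43)]
top bearing0 [([548.0, 118.0, -1.0], 0.58)]
top brake_pad0 [([569.0, -84.0, 1.0], 0.89), ([556.0, -130.0, 6.0], 0.69), ([488.0, 111.0, 47.0], 0.64)]
top relay [([480.0, 381.0, 1.0], 0.73)]
top wheel_nut [([495.0, 162.0, -1.0], 0.64), ([467.0, 326.0, 45.0], 0.58)]
top plug_cap [([479.0, -35.0, -2.0], 0.67)]
top idler_roller [([522.0, -279.0, -1.0], 0.53)]
1.6
```

View pics/scene0.png

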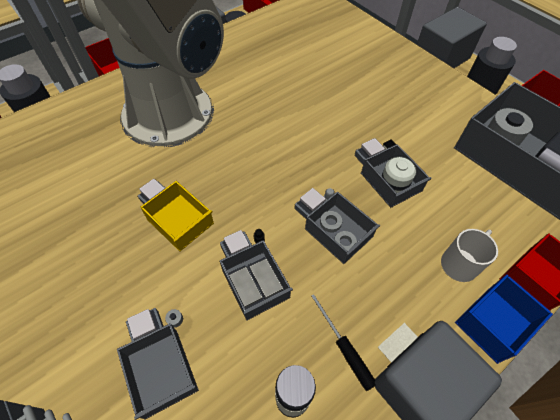

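View pics/top0.png

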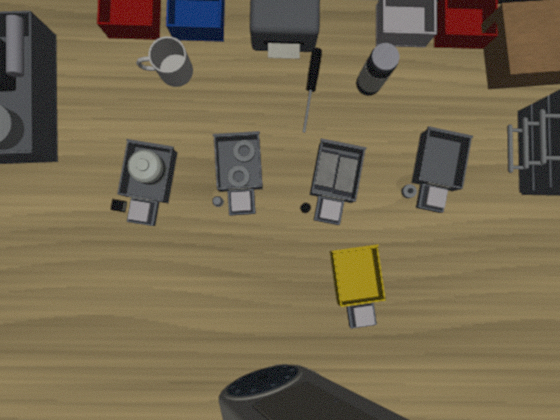

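```bash
cat > h.py <<'E'
import numpy as np,cv2
def cloud(f):
    z=f["range_z"].astype(float); h,w=z.shape
    fl=h/2/np.tan(np.radians(float(f["fov_y"]))/2)
    v,u=np.mgrid[:h,:w]
    c=np.stack([(u-float(f["cx"]))/fl*z,(v-float(f["cy"]))/fl*z,z],-1)
    P=(c-f["t"])@f["R"]; P[z==0]=np.nan
    return P
E
python3 - <<'E'
from h import *
f=dict(np.load("top0.npz")); P=cloud(f); im=f["img"].astype(int)
print(np.round(f["R"],3),f["t"],f["fov_y"],f["cx"],f["cy"])
for n,x,y in (("filter",466,328),("bearing",490,110),("pad",474,-92),("empty",508,-323)):
    m=(np.hypot(P[...,0]-x,P[...,1]-y)<45)&(P[...,2]>38)&(P[...,2]<56)&(im.min(-1)>150)
    nn,l,st,ce=cv2.connectedComponentsWithStats(m.astype(np.uint8))
    k=1+np.argmax(st[1:,4]); q=P[l==k]; 
    rc=cv2.minAreaRect(q[:,:2].astype(np.float32)); print(n,st[k],ce[k],q.mean(0).round(1),[np.round(a,1) for a in rc])
E
```

```text
[[ 0.015 -0.999  0.03 ]
 [-0.998 -0.017 -0.066]
 [ 0.066 -0.029 -0.997]] [  7.83447063 477.30804927 974.25121858] 51.440922939070866 282.8186974941901 207.71636985588322
filter [146 204   2   2   2] [146.5 204.5] [477.1 313.4  47.1] [array([477.1, 313.4]), array([3.5, 0. ]), np.float64(-129.8)]
bearing [232 192  17  18 153] [241.35947712 202.22875817] [485.6 107.4  47. ] [array([488.2, 109.6]), array([35., 37.]), np.float64(9.7)]
pad [322 201  18  19 195] [330.27692308 209.6974359 ] [472.4 -88.5  46.6] [array([472.9, -89.3]), array([35.8, 36.3]), np.float64(78.5)]
empty [430 193   2   2   3] [430.66666667 193.66666667] [ 511.9 -312.7   46.3] [array([ 511.7, -312.9]), array([1.5, 4.4]), np.float64(37.0)]
```

The top view shows, left to right, the filter bin (key at about px 141,211), the bearing-ring bin (241,202), the pad bin (330,210) and the empty bin (436,196). A yellow decoy bin sits at (360,290). Bystanders stand just left of each key. I'll refine the key centres next.

```bash
python3 - <<'E'
from h import *
for cam in("top","scene"):
  f=dict(np.load(cam+"0.npz")); P=cloud(f); im=f["img"].astype(int)
  for n,x,y in (("filter",466,328),("bearing",490,110),("pad",474,-92),("empty",508,-323)):
    m=(np.hypot(P[...,0]-x,P[...,1]-y)<45)&(P[...,2]>36)&(P[...,2]<54)&(im.min(-1)>120)
    nn,l,st,ce=cv2.connectedComponentsWithStats(m.astype(np.uint8))
    k=1+np.argmax(st[1:,4]); q=P[l==k]; 
    rc=cv2.minAreaRect(q[:,:2].astype(np.float32)); print(cam,n,st[k][4],q.mean(0).round(1),[np.round(a,1) for a in rc])
E
```

```text
top filter 344 [463.8 331.   46.8] [array([463.8, 330.7]), array([40.5, 39.7]), np.float64(81.6)]
top bearing 341 [489.1 110.4  46.8] [array([489.1, 110.3]), array([40.6, 40.2]), np.float64(4.4)]
top pad 335 [473.2 -88.8  46.6] [array([473.2, -89. ]), array([40.2, 40.3]), np.float64(80.4)]
top empty 317 [ 505.4 -326.3   46.7] [array([ 505.5, -326.5]), array([40.7, 40.8]), np.float64(78.6)]
scene filter 207 [465.9 328.4  46.1] [array([464.7, 328.5]), array([43.1, 40.8]), np.float64(80.0)]
scene bearing 277 [491.3 108.   46. ] [array([490.8, 108.5]), array([42.8, 41.9]), np.float64(4.8)]
scene pad 346 [475.7 -91.   46.3] [array([475.2, -90.4]), array([41.5, 41.6]), np.float64(79.4)]
scene empty 496 [ 508.3 -328.4   46.3] [array([ 507.3, -328.3]), array([41.6, 42.1]), np.float64(79.8)]
```

Request:
carry_out:
  increments:
    - [[0.055, -0.084, 0, 0, 0, 0], [0.11, -0.168, 0, 0, 0, 0], [0.165, -0.252, 0, 0, 0, 0], [0.22, -0.336, 0, 0, 0, 0], [0.275, -0.42, 0, 0, 0, 0]]
  hand: 1
  squeeze: 20

```text
clock: 2.02
eef_pos: [228.3, -409.2, 253.2]
tcp_rot: [3.141, -0.0, 0.27]
contact_force: [1.1, -0.3, -0.3]
opening: 0.296
```

Request:
carry_out:
  increments:
    - [[0.055, -0.084, 0, 0, 0, 0], [0.11, -0.168, 0, 0, 0, 0], [0.165, -0.252, 0, 0, 0, 0], [0.22, -0.336, 0, 0, 0, 0], [0.275, -0.42, 0, 0, 0, 0]]

```text
clock: 2.43
eef_pos: [289.4, -218.0, 253.5]
tcp_rot: [3.141, -0.001, 0.27]
contact_force: [1.6, -0.3, -0.0]
opening: -0.004
```

Request:
carry_out:
  increments:
    - [[0.055, -0.084, 0, 0, 0, 0], [0.11, -0.168, 0, 0, 0, 0], [0.165, -0.252, 0, 0, 0, 0], [0.22, -0.336, 0, 0, 0, 0], [0.275, -0.42, 0, 0, 0, 0]]

```text
clock: 2.85
eef_pos: [350.5, -26.4, 253.8]
tcp_rot: [3.141, -0.001, 0.271]
contact_force: [1.0, -0.7, 0.2]
opening: -0.003
```

Request:
carry_out:
  increments:
    - [[0.055, -0.084, 0, 0, 0, 0], [0.11, -0.168, 0, 0, 0, 0], [0.165, -0.252, 0, 0, 0, 0], [0.22, -0.336, 0, 0, 0, 0], [0.275, -0.42, 0, 0, 0, 0]]

```text
clock: 3.27
eef_pos: [411.6, 165.3, 253.6]
tcp_rot: [3.142, -0.001, 0.271]
contact_force: [1.4, -1.8, -0.1]
opening: 0.003
```

Request:
carry_out:
  increments:
    - [[0.055, -0.084, 0, 0, 0, 0], [0.11, -0.168, 0, 0, 0, 0], [0.165, -0.252, 0, 0, 0, 0], [0.22, -0.335, 0, 0, 0, 0], [0.238, -0.36, 0, 0, 0, 0]]

```text
clock: 3.68
eef_pos: [465.9, 332.1, 253.4]
tcp_rot: [-3.14, -0.002, 0.273]
contact_force: [-0.6, -0.7, -0.7]
opening: 0.001
```

```bash
cat >> h.py <<'E'
from scipy.spatial.transform import Rotation as Ro
def to(x,y,z,s):
    R=Ro.from_euler("xyz",s["tcp_rot"]).as_matrix()
    return (R.T@(np.array([x,y,z])-s["eef_pos"])/400).round(4)
E
python3 - <<'E'
from rig import *
from h import *
f=optics.grab_frame("scene"); cv2.imwrite("pics/s1.png",f["img"][:,:,::-1])
s=sense(); print(s["eef_pos"],s["contact_force"],r.tip_reach,s["opening"],s["clock"],to(464.5,330,100,s))
E
```

```text
[465.99589499 331.7800672  253.18328961] [0.27505966 0.59141026 0.14579814] 22.0 0.0004749230484191014 3.7333 [-0.0055  0.0039  0.3829]
```

View pics/s1.png

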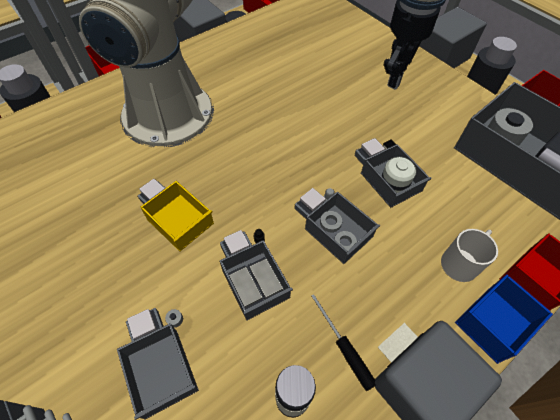

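The shut gripper (tip at about px 394,85) is above the filter bin's key. Next I'll descend to just above it.

Request:
carry_out:
  increments:
    - [[-0.005, 0.004, 0.1, 0, 0, 0], [-0.005, 0.004, 0.2, 0, 0, 0], [-0.005, 0.004, 0.3, 0, 0, 0], [-0.005, 0.004, 0.36, 0, 0, 0], [-0.005, 0.004, 0.385, 0, 0, 0]]

```text
clock: 4.15
eef_pos: [460.8, 322.8, 95.7]
tcp_rot: [3.139, 0.006, 0.27]
contact_force: [-1.2, -0.7, -0.8]
opening: -0.004
```

```bash
python3 - <<'E'
from rig import *
from h import *
for c in("scene","top"):
  f=optics.grab_frame(c); np.savez(c+"2.npz",**f)
  P=cloud(f); m=(np.hypot(P[...,0]-465,P[...,1]-330)<45)&(P[...,2]>58); q=P[m]; print(c,q.min(0) if len(q) else 0)
  cv2.imwrite(f"pics/{c}2.png",cv2.resize(f["img"][40:200,300:500] if c=="scene" else f["img"][120:280,60:260],None,fx=3,fy=3)[:,:,::-1])
s=sense(); print(s["eef_pos"],s["contact_force"],r.tip_reach,to(464.5,330,70,s))
E
```

```text
scene [430.23116988 285.03573851  70.73661503]
top [420.3656203  285.18398557  59.11389474]
[462.12417799 323.82934172  97.97546087] [-0.02908862  0.66207524  0.15097413] 22.0 [ 0.0101 -0.0134  0.0699]
```

View pics/scene2.png

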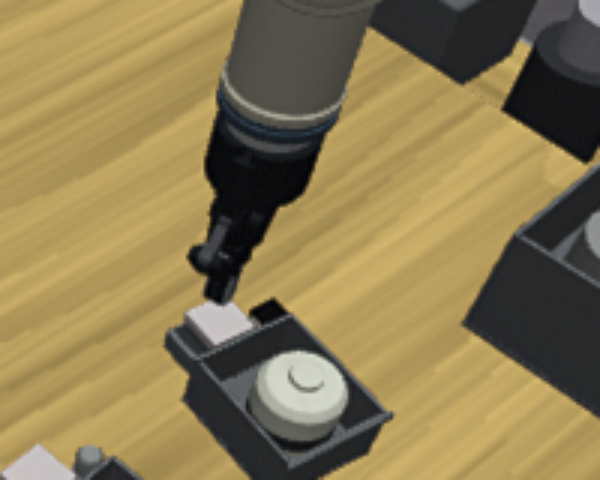

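Request:
carry_out:
  increments:
    - [[0.01, -0.013, 0.02, 0, 0, 0], [0.01, -0.013, 0.03, 0, 0, 0], [0.01, -0.013, 0.03, 0, 0, 0], [0.01, -0.013, 0.03, 0, 0, 0]]

```text
clock: 4.58
eef_pos: [466.0, 331.6, 88.2]
tcp_rot: [-3.141, -0.001, 0.271]
contact_force: [-0.5, -0.5, -0.7]
opening: -0.002
```

```bash
python3 - <<'E'
from rig import *
from h import *
s=sense(); print(s["eef_pos"],s["contact_force"],to(464.5,330,70,s))
E
```

```text
[466.03982064 331.61965161  88.16812658] [-0.49902122 -0.50330006 -0.69435383] [-0.0049  0.0029  0.0454]
```

Request:
carry_out:
  increments:
    - [[0, 0, 0.01, 0, 0, 0], [0, 0, 0.02, 0, 0, 0], [0, 0, 0.03, 0, 0, 0], [0, 0, 0.04, 0, 0, 0], [0, 0, 0.04, 0, 0, 0]]

```text
clock: 5.0
eef_pos: [465.1, 330.8, 70.3]
tcp_rot: [3.141, 0.001, 0.271]
contact_force: [-0.8, 0.5, -0.2]
opening: -0.002
```

Request:
carry_out:
  increments:
    - [[0, 0, 0.007, 0, 0, 0], [0, 0, 0.014, 0, 0, 0], [0, 0, 0.021, 0, 0, 0], [0, 0, 0.028, 0, 0, 0], [0, 0, 0.028, 0, 0, 0]]

```text
clock: 5.42
eef_pos: [465.5, 331.2, 59.6]
tcp_rot: [3.142, 0.0, 0.271]
contact_force: [-0.6, -0.1, 0.7]
opening: 0.001
```

Request:
carry_out:
  increments:
    - [[0, 0, 0.005, 0, 0, 0], [0, 0, 0.01, 0, 0, 0], [0, 0, 0.0125, 0, 0, 0], [0, 0, 0.0125, 0, 0, 0]]

```text
clock: 5.75
eef_pos: [465.6, 331.3, 55.1]
tcp_rot: [-3.142, -0.0, 0.271]
contact_force: [-0.1, -0.8, 4.8]
opening: 0.002
```

```bash
python3 - <<'E'
from rig import *
from h import *
f=optics.grab_frame("scene")
cv2.imwrite(f"pics/s3.png",cv2.resize(f["img"][90:220,320:460],None,fx=4,fy=4)[:,:,::-1])
s=sense(); print(s["eef_pos"],s["contact_force"],s["joint_efforts"])
E
```

```text
[465.61290221 331.24025645  55.15575577] [-0.57562815 -0.55822003  4.84030801] [ 4.08733869e-02 -5.86171353e+01 -2.21806651e+01  1.64293894e-02
 -3.98215810e-01 -9.79106371e-04]
```

View pics/s3.png

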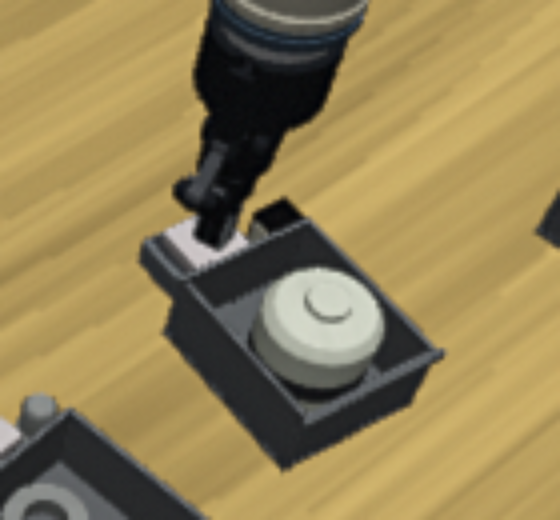

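The fingertips are on the filter key's cap at about px (375,148), reading roughly 5 N. I'll press a little further to be sure it reaches the stop.

Request:
carry_out:
  increments:
    - [[0, 0, 0.003, 0, 0, 0], [0, 0, 0.007, 0, 0, 0], [0, 0, 0.007, 0, 0, 0]]

```text
clock: 6.05
eef_pos: [465.6, 331.3, 52.4]
tcp_rot: [-3.142, -0.0, 0.271]
contact_force: [-1.8, -1.2, 7.2]
opening: -0.002
```

Request:
carry_out:
  increments:
    - [[0, 0, -0.03, 0, 0, 0], [0, 0, -0.1, 0, 0, 0], [0, 0, -0.18, 0, 0, 0], [0, 0, -0.24, 0, 0, 0], [0, 0, -0.25, 0, 0, 0]]

```text
clock: 6.47
eef_pos: [467.5, 332.6, 157.1]
tcp_rot: [-3.139, -0.006, 0.271]
contact_force: [1.3, 0.7, 0.8]
opening: 0.002
```

```bash
cat >> h.py <<'E'
def keyz(f,x,y):
    P=cloud(f); im=f["img"].astype(int)
    m=(np.hypot(P[...,0]-x,P[...,1]-y)<30)&(P[...,2]>28)&(P[...,2]<52)&(im.min(-1)>120)
    return m.sum(), np.median(P[m],axis=0).round(1)
K=dict(filter=(464.5,330),bearing=(490,109.5),pad=(474,-89.7),empty=(506.5,-327))
E
python3 - <<'E'
from rig import *
from h import *
f=optics.grab_frame("scene")
for k,v in K.items(): print(k,keyz(f,*v))
s=sense(); print(s["eef_pos"],s["contact_force"],to(490,109.5,150,s))
E
```

```text
filter (np.int64(187), array([464. , 328.5,  36. ]))
bearing (np.int64(277), array([491.6, 108. ,  46. ]))
pad (np.int64(342), array([475.5, -91.1,  46.2]))
empty (np.int64(494), array([ 508.6, -328.2,   46.5]))
[467.1083753  332.32662772 155.94270666] [-0.22089841  0.35582331  0.39377004] [-0.0939  0.5521  0.0133]
```

The filter key now reads 36 mm, fully down. Next is the bearing key.

Request:
carry_out:
  increments:
    - [[-0.015, 0.09, 0, 0, 0, 0], [-0.03, 0.18, 0, 0, 0, 0], [-0.047, 0.28, 0, 0, 0, 0], [-0.064, 0.38, 0, 0, 0, 0], [-0.08, 0.47, 0, 0, 0, 0]]

```text
clock: 6.93
eef_pos: [484.0, 139.4, 151.4]
tcp_rot: [3.141, 0.002, 0.271]
contact_force: [0.5, -0.1, -0.0]
opening: 0.001
```

Request:
carry_out:
  increments:
    - [[-0.012, 0.07, 0, 0, 0, 0], [-0.014, 0.08, 0, 0, 0, 0], [-0.014, 0.08, 0, 0, 0, 0], [-0.014, 0.08, 0, 0, 0, 0]]

```text
clock: 7.27
eef_pos: [487.9, 109.2, 151.8]
tcp_rot: [-3.141, 0.001, 0.27]
contact_force: [0.6, 0.1, -0.2]
opening: 0.001
```

```bash
python3 - <<'E'
from rig import *
from h import *
s=sense(); print(s["eef_pos"],s["contact_force"],to(490,109.5,75,s))
E
```

```text
[487.88148812 109.21467949 151.79329923] [ 0.56906206  0.06485883 -0.17371826] [0.0055 0.0008 0.192 ]
```

Request:
carry_out:
  increments:
    - [[0.005, 0.001, 0.06, 0, 0, 0], [0.005, 0.001, 0.12, 0, 0, 0], [0.005, 0.001, 0.16, 0, 0, 0], [0.005, 0.001, 0.18, 0, 0, 0], [0.005, 0.001, 0.18, 0, 0, 0]]

```text
clock: 7.68
eef_pos: [488.8, 110.2, 78.5]
tcp_rot: [-3.141, 0.004, 0.272]
contact_force: [-0.5, 0.6, -0.1]
opening: 0.002
```

Request:
carry_out:
  increments:
    - [[0, 0, 0, 0, 0, 0], [0, 0, 0, 0, 0, 0]]

```text
clock: 7.85
eef_pos: [490.8, 110.0, 81.1]
tcp_rot: [3.142, -0.001, 0.272]
contact_force: [-0.3, 0.3, 0.8]
opening: -0.0
```

Request:
carry_out:
  increments:
    - [[0, 0, 0.014, 0, 0, 0], [0, 0, 0.028, 0, 0, 0], [0, 0, 0.042, 0, 0, 0], [0, 0, 0.056, 0, 0, 0], [0, 0, 0.06, 0, 0, 0]]

```text
clock: 8.27
eef_pos: [490.6, 109.4, 55.7]
tcp_rot: [-3.142, -0.001, 0.271]
contact_force: [1.4, 1.3, 4.3]
opening: -0.001
```

Request:
carry_out:
  increments:
    - [[0, 0, 0.004, 0, 0, 0], [0, 0, 0.007, 0, 0, 0], [0, 0, 0.007, 0, 0, 0], [0, 0, 0.007, 0, 0, 0]]

```text
clock: 8.6
eef_pos: [490.6, 109.4, 53.7]
tcp_rot: [3.142, -0.001, 0.271]
contact_force: [0.5, 1.8, 5.5]
opening: 0.001
```

Request:
carry_out:
  increments:
    - [[0, 0, 0.002, 0, 0, 0], [0, 0, 0.004, 0, 0, 0], [0, 0, 0.004, 0, 0, 0]]

```text
clock: 8.85
eef_pos: [490.6, 109.4, 52.2]
tcp_rot: [-3.142, -0.001, 0.271]
contact_force: [0.2, 0.9, 7.7]
opening: -0.001
```

Request:
carry_out:
  increments:
    - [[0, 0, -0.03, 0, 0, 0], [0, 0, -0.1, 0, 0, 0], [0, 0, -0.18, 0, 0, 0], [0, 0, -0.24, 0, 0, 0], [0, 0, -0.25, 0, 0, 0]]

```text
clock: 9.27
eef_pos: [491.8, 109.6, 155.4]
tcp_rot: [3.141, -0.005, 0.271]
contact_force: [0.6, 0.7, -0.1]
opening: 0.001
```

```bash
python3 - <<'E'
from rig import *
from h import *
f=optics.grab_frame("scene")
for k,v in K.items(): print(k,keyz(f,*v))
s=sense(); print(s["eef_pos"],s["contact_force"],to(474,-89.7,150,s))
E
```

```text
filter (np.int64(188), array([463.1, 329. ,  36.3]))
bearing (np.int64(272), array([491. , 107.6,  36. ]))
pad (np.int64(344), array([476. , -91. ,  46.3]))
empty (np.int64(495), array([ 508.5, -328.3,   46.4]))
[491.45253453 109.47801663 154.42191903] [0.26824674 0.22580445 0.21211612] [-0.1753  0.4681  0.0105]
```

The bearing key is down at 36 mm. The pad key is next.

Request:
carry_out:
  increments:
    - [[-0.032, 0.085, 0, 0, 0, 0], [-0.064, 0.17, 0, 0, 0, 0], [-0.098, 0.26, 0, 0, 0, 0], [-0.132, 0.35, 0, 0, 0, 0], [-0.158, 0.42, 0, 0, 0, 0]]

```text
clock: 9.73
eef_pos: [472.6, -71.5, 150.5]
tcp_rot: [-3.141, 0.002, 0.271]
contact_force: [0.5, 0.1, -0.2]
opening: 0.002
```

Request:
carry_out:
  increments:
    - [[-0.016, 0.046, 0, 0, 0, 0], [-0.016, 0.046, 0, 0, 0, 0], [-0.016, 0.046, 0, 0, 0, 0], [-0.016, 0.046, 0, 0, 0, 0]]

```text
clock: 10.07
eef_pos: [472.3, -88.4, 151.0]
tcp_rot: [-3.141, 0.002, 0.27]
contact_force: [0.9, -0.5, -0.3]
opening: 0.001
```

```bash
python3 - <<'E'
from rig import *
from h import *
s=sense(); print(s["eef_pos"],s["contact_force"],to(474,-89.7,80,s))
E
```

```text
[472.32807959 -88.42938577 150.97860931] [ 0.88711386 -0.50906452 -0.29746254] [0.0035 0.0044 0.1774]
```

Request:
carry_out:
  increments:
    - [[0.004, 0.004, 0.06, 0, 0, 0], [0.004, 0.004, 0.12, 0, 0, 0], [0.004, 0.004, 0.16, 0, 0, 0], [0.004, 0.004, 0.177, 0, 0, 0], [0.004, 0.004, 0.177, 0, 0, 0]]

```text
clock: 10.48
eef_pos: [473.8, -88.8, 79.5]
tcp_rot: [-3.14, 0.003, 0.272]
contact_force: [-0.4, 0.3, 0.4]
opening: -0.001
```

Request:
carry_out:
  increments:
    - [[0, 0, 0, 0, 0, 0], [0, 0, 0, 0, 0, 0]]

```text
clock: 10.65
eef_pos: [475.6, -89.7, 81.8]
tcp_rot: [3.141, -0.001, 0.272]
contact_force: [-0.1, 0.5, 0.3]
opening: -0.001
```

Request:
carry_out:
  increments:
    - [[0, 0, 0.014, 0, 0, 0], [0, 0, 0.028, 0, 0, 0], [0, 0, 0.042, 0, 0, 0], [0, 0, 0.056, 0, 0, 0], [0, 0, 0.062, 0, 0, 0]]

```text
clock: 11.07
eef_pos: [475.4, -90.1, 55.7]
tcp_rot: [3.141, -0.001, 0.271]
contact_force: [1.4, -0.4, 4.1]
opening: 0.004
```

Request:
carry_out:
  increments:
    - [[0, 0, 0.004, 0, 0, 0], [0, 0, 0.008, 0, 0, 0], [0, 0, 0.01, 0, 0, 0], [0, 0, 0.01, 0, 0, 0]]

```text
clock: 11.4
eef_pos: [475.4, -90.1, 52.5]
tcp_rot: [3.141, -0.001, 0.271]
contact_force: [0.8, 0.9, 7.5]
opening: -0.003
```

Request:
carry_out:
  increments:
    - [[0, 0, -0.03, 0, 0, 0], [0, 0, -0.1, 0, 0, 0], [0, 0, -0.19, 0, 0, 0], [0, 0, -0.28, 0, 0, 0], [0, 0, -0.35, 0, 0, 0]]

```text
clock: 11.82
eef_pos: [474.7, -90.1, 194.3]
tcp_rot: [3.142, 0.0, 0.271]
contact_force: [0.2, -0.5, -0.1]
opening: -0.003
```

Request:
carry_out:
  increments:
    - [[0, 0, 0, 0, 0, 0], [0, 0, 0, 0, 0, 0], [0, 0, 0, 0, 0, 0], [0, 0, 0, 0, 0, 0], [0, 0, 0, 0, 0, 0]]

```text
clock: 12.23
eef_pos: [474.0, -89.9, 190.8]
tcp_rot: [-3.14, 0.003, 0.271]
contact_force: [-0.4, 0.3, 0.3]
opening: -0.001
```

```bash
python3 - <<'E'
from rig import *
from h import *
for c in("scene","top"):
  f=optics.grab_frame(c); cv2.imwrite(f"pics/{c}9.png",f["img"][:,:,::-1])
  for k,v in K.items(): print(c,k,keyz(f,*v))
  for t in ("relay","wheel_nut","plug_cap","idler_roller","oil_filter","bearing0","brake_pad0"): print(t,[(np.round(d["point"]).tolist(),round(d["confidence"],2)) for d in nets.tip_of(t,c)])
s=sense(); print(s["clock"],s["eef_pos"],s["contact_force"],np.abs(s["qvel"]).max())
E
```

```text
scene filter (np.int64(189), array([463.7, 328.3,  36. ]))
scene bearing (np.int64(272), array([491.4, 107.9,  36.2]))
scene pad (np.int64(323), array([475. , -91.3,  36.4]))
scene empty (np.int64(500), array([ 508.6, -328.2,   46.5]))
relay [([482.0, 387.0, -0.0], 0.49)]
wheel_nut []
plug_cap [([550.0, 114.0, -1.0], 0.73), ([483.0, -34.0, 2.0], 0.41)]
idler_roller [([525.0, -277.0, 0.0], 0.77), ([510.0, -328.0, 46.0], 0.64)]
oil_filter [([563.0, 319.0, 2.0], 0.82)]
bearing0 [([549.0, 120.0, 1.0], 0.9), ([606.0, 107.0, 6.0], 0.81)]
brake_pad0 [([556.0, -127.0, 9.0], 0.9), ([564.0, -81.0, 1.0], 0.73), ([562.0, 315.0, 3.0], 0.26)]
top filter (np.int64(344), array([463.5, 330.7,  36.9]))
top bearing (np.int64(336), array([489.1, 110.5,  36.6]))
top pad (np.int64(9), array([458.6, -73.7,  38.2]))
top empty (np.int64(0), array([nan, nan, nan]))
relay [([478.0, 379.0, 1.0], 0.45), ([472.0, -91.0, 40.0], 0.22)]
wheel_nut [([494.0, 166.0, 4.0], 0.64), ([478.0, 382.0, -0.0], 0.47), ([488.0, 111.0, 39.0], 0.16)]
plug_cap [([480.0, -37.0, 1.0], 0.6), ([478.0, 380.0, 2.0], 0.47)]
idler_roller [([481.0, -37.0, -2.0], 0.49)]
oil_filter [([560.0, 317.0, 5.0], 0.68), ([472.0, -91.0, 39.0], 0.65)]
bearing0 [([609.0, 104.0, 5.0], 0.85), ([548.0, 116.0, 0.0], 0.62)]
brake_pad0 [([566.0, -83.0, 4.0], 0.98)]
13.0333 [475.00718996 -90.01538656 192.31131212] [-0.38593087  0.25987782 -0.31867453] 0.0021526516393451972
  return _methods._mean(a, axis=axis, dtype=dtype,
  ret = um.true_divide(
```

View pics/scene9.png

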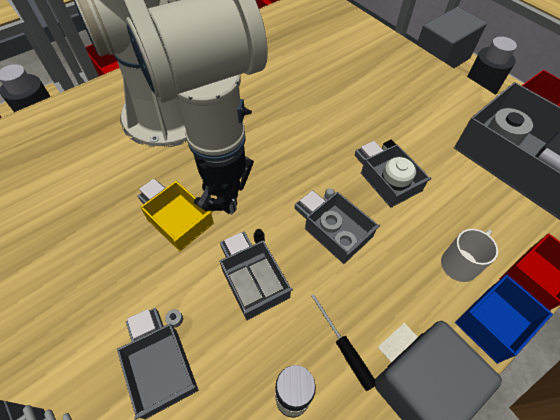

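The scene picture shows the filter, bearing and pad keys down (px 372,148; 312,200; 237,243) and the empty bin's key up (143,323). Stock and bystanders are in place, and the gripper hangs free about 170 mm above the bench.

```bash
python3 -c "
from rig import r
print(r.sign_off())"
```

```text
the job is handed in; nothing more can be done
None
```

I pressed the filter, bearing and pad keys in that order with the shut fingertips. I then raised the arm clear, to about 170 mm at the fingertips, and handed the job in at about 13 s of the allowed 51 s. No verdict was reported.

- **Keys:** the scene camera's last depth reading put the three pressed caps at 36.0, 36.2 and 36.4 mm, where fully down is 37 mm. The empty bin's key still reads 46.5 mm, so it is up.
- **Force:** the highest reading on any key was about 7.7 N, under the 20 N limit. At the end the tool read no force above sensor noise.
- **Stock and bystanders:** everything the networks found again was within a few millimetres of its first position, except one brake pad's height, which read 7 mm higher than at the start. The pads look unmoved in the picture.
- **Checks that failed or disagreed:**
  - The arm hid the empty key and most of the pad key from the top camera at the end, so those two rest on the scene camera alone.
  - The scene-camera network missed the wheel nut in the last picture, but the top camera found it in place.
  - The top-camera network missed the idler roller, but the scene camera found it in place.
  - The networks also gave a few plainly wrong detections, mostly low-confidence, which I set aside against the picture.

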